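# Put the copper beaker away in the tilt-out bin

## Task

Tip the wide bin of the wooden chest right forward by its handle, lower the tall tapered copper beaker into it (do not drop it in from high up), let go, and push the bin fully shut again with the beaker inside. Leave the narrow bin shut, and do not knock over or shove about the copper bowl and the glass jar.

Things in the scene. Friction and masses are not known exactly. Their poses are not given: they have to be found in the camera images.
- chest: fixed dark wooden chest, 190 deep (x) x 350 wide (y) x 207 high, origin at the centre of its underside, z up. Front in its plane x = -95, facing its -x, roughly the world's -y. Two tilt-out bins side by side: wide (front 211 wide, centred at y = +59.5) and narrow (110 wide, centred at y = -114). Its top (underside at 195) starts 40 behind the front: too narrow a gap for the beaker unless the bin is tipped out.
- wide_bin (a joint): hinge of the wide tilt-out bin, rad: 0 = shut, wooden front flush with the chest; grows as the top of the front tips out and down about its bottom edge; stop at 0.80 (fully open). Stiff hinge: the bin stays where it is left; about 3 to 8 N at the handle moves it. To shut it, push up and in along its arc (a level push binds). Shut is below 0.06.
- wide_bin_hinge (a point): on the wide bin's hinge line, mid-width, 18 mm above the table, in the chest's front plane (chest x = -95, y = +59.5). Axes turn with the bin: x into the bin (the chest's x when shut), y along the hinge, z up the wooden front. In these axes the front board is x -12 to 0, z 0 to 175, 211 wide. Fully open, the mouth from the front edge of the chest's top to the top of the bin's front is about 165 wide.
- wide_bin_handle (a point): middle of the wide bin's round steel bow handle, at x = -60, z = 172 in the axes of wide_bin_hinge, level with the top of the front board. Bar 10 thick, 100 long (y -50 to +50), 43 clear of the front board; the gap is open above and below, so a finger lowered from above can hook it. Axes as wide_bin_hinge.
- wide_bin_floor (a point): centre of the wide bin's inner floor, at x = 75, z = 6 in the axes of wide_bin_hinge, same axes. The inside is 144 deep (x 0 to 144) and 175 wide; back wall 90 high, side walls 6 thick, 150 high near the front and falling to 90 at the back.
- narrow_bin (a joint): hinge of the narrow tilt-out bin, rad: 0 = shut, wooden front flush with the chest; grows as the top of the front tips out and down about its bottom edge; stop at 0.80 (fully open). Stiff hinge: the bin stays where it is left; about 3 to 8 N at the handle moves it. It must stay shut (below 0.10).
- beaker: loose tapered copper beaker standing upside down, closed on top: round, 85 tall, 58 diameter at the foot, 50 at the top, 0.14 to 0.28 kg. The taller of the two copper pieces standing on the table. Origin at the centre of its wide end, z towards the narrow end.
- bowl: loose squat copper bowl blank, 72 diameter, 50 high, standing on the table; to be left alone. Origin at the centre of its underside, z up.
- jar: loose amber glass jar with a steel cap, 60 diameter, 85 high, standing on the table in front of the chest; to be left alone. Origin at the centre of its underside, z up.
Mind the look-alikes: they are no part of the job. What is shaped like the beaker but green or yellow is not meant.

How it is judged:
By the outcome, as a careful person would: the job done as asked, in the order asked, and still so for the second after the job is handed in, with the robot touching nothing.
It also fails if it takes over 72 s, if anything falls off the work surface, if the arm or the gripper's body presses on something with over 40 N, if the wrist force passes 120 N, or if a joint passes its speed limit or range.

## Robot

A 6-joint arm with a two-finger parallel gripper is mounted at the origin on the work surface. World frame = base frame: x ahead of the robot, y to its left, z up, the work surface at z = 0. Lengths are in m, angles in rad, forces in N, time in s.
With the tool pointing down it reaches from about 0.35 to 0.975 m from the base axis. Payload 4.9 kg.
Tool frame: the origin (TCP) lies on the centre line of the jaws, within the pads' length; the fingertips stand 14 mm ahead of it and the grasp point (between the pads) lies 5 mm behind it; z points along the fingers, y is the line along which they close (so a half turn about z gives the same grasp; the last joint's range is limited). The gripper opens to 85 mm and grips with 20 to 120 N. Pads are 22 mm wide; open, the fingers measure 114 mm over their backs; the gripper's body (76 mm by 85 mm) begins 54 mm behind the grasp point. The pads swing forward as they close: fully open they stand 13 mm farther back than shut.
Start: joints at [-1.245, 0.053, 1.613, -0, 1.476, -0.119], TCP at [0.269, -0.564, 0.245] pointing down, gripper open.
Joint ranges: [-3.01, 3.01], [-1.01, 2.22], [0.06, 2.58], [-1.02, 4.17], [0.09, 2.62], [-3.14, 3.14]. Speed limits (rad/s): [2.57, 2.57, 3.14, 3.14, 3.14, 3.14].

## Interface

Orientations are given as a unit quaternion [w, x, y, z].
In Python, from plant import * gives the robot as it stands.
- The arm moves only by the tool send_rows, never from a script. Its argument "steps" is a list of rows, each an object with "translation": the shift along the tool's x, y, z in cm, a list of three; "delta_rot": the turn, a rotation vector about the tool's x, y, z in rad, a list of three; "jaw": the finger opening in cm, from 0 to 8.54. In form: [{"translation": [dx, dy, dz], "delta_rot": [rx, ry, rz], "jaw": jaw}, ...]. A call has exactly 8 rows; each row is the pose to reach, as a shift and turn from the pose commanded when the call began, along the tool's axes at that moment; what a row does not reach only later rows make up. A row lasts 1/10 s, in which the tool goes at most 50 mm and 8.59 degrees, less where a joint would pass 70% of its speed; a pose out of reach is approached as far as the arm can. A call with a gripper value outside its range is refused whole. The fingers move at their own pace and stop on an object; the grip force is fixed at half the most. Time passes only in rows, so rows that repeat a pose let the fingers close, or fill a call up. It gives the time, the measured TCP pose, the force, the opening and the grip force at its end, in the units of the state.
- state(): the state, without advancing time (a new reading comes with each control period).
- grab_frame(name): name is "scene" or "top" or "wrist"; returns a dict with "pixels" (400x640x3 uint8, blue, green, red), "range_z" (400x640 float32, m along the optical axis (not along the pixel's ray), 0 where there is no reading), "fx", "fy", "cx", "cy" (pixels), "rvec" (rotation vector, rad) and "tvec" (3), from world to camera coordinates, as OpenCV has them. Camera axes: x right, y down, z forward; pixel columns grow to the right and rows downward; lengths in m; the calibration is good to about 2 mm. A picture is of the moment at which its call begins.
- job_done(): hands the job in; it is judged then, once.
The state is a dict: "time": time; "joint_pos": joint angles; "joint_vel": joint speeds; "joint_efforts": joint torques, N m; "tool_pos": TCP position; "tool_rot": TCP orientation; "contact_force": force on the tool from outside, world axes, zero at the start; "ft_torque": the same for the moment, N m; "gripper_width": opening from 0.0 (shut) to 1.0 (fully open); "grasp_force": force on a finger pad.
Only numpy, scipy, OpenCV 4.12 (cv2) and the standard library are available. Lean on these libraries where they do the work, as an engineer would, in place of code of your own. Each camera call takes 0.05 s, during which the arm holds its last target. There are 200 camera calls.

## Working session

There is one attempt and no reset: what is moved stays moved. The work goes in short steps, Python scripts to look and compute and a tool call to move; the robot and the scene stay as the last step left them, time stands still between calls to the robot, and variables do not carry over. Pictures are saved under pics/ and viewed, at most 10 in all, crops included, and the job is handed in when it is done.

Besides the shell and the picture viewer there is one more tool, called after "Emit:" as name([rows], argument=value, ...), one row to a line, values as JSON. send_rows: Moves the arm, as the interface text tells. Its arguments: {"type":"object","properties":{"steps":{"type":"array","items":{"type":"object","properties":{"translation":{"type":"array","items":{"type":"number"}},"delta_rot":{"type":"array","items":{"type":"number"}},"jaw":{"type":"number"}}}}},"required":["steps"]}

```bash
ls; mkdir -p pics; python3 - <<'E'
from plant import *
import cv2,numpy as np,pickle
s=state();print(s['time'],s['tool_pos'],s['tool_rot'],s['gripper_width'])
F={}
for n in("scene","top"):
    f=grab_frame(n);F[n]=f;cv2.imwrite(f"pics/{n}0.png",f["pixels"])
    R=cv2.Rodrigues(f["rvec"])[0];print(n,-R.T@np.array(f["tvec"]).ravel(),R[2],f["fx"])
pickle.dump(F,open("F0.pkl","wb"))
E
```

```text
pics
0.0 [ 0.26873596 -0.56361575  0.24404301] [-1.02864323e-03  9.75371220e-01  2.20567256e-01 -1.06804252e-04] 1.0000545102649738
scene [1.37136732 0.18148536 1.07004486] [-0.64478675 -0.13621403 -0.7521275 ] 461.78640285785315
top [0.3949623  0.01557105 1.24764754] [ 0.15706682 -0.00332712 -0.98758237] 492.1181459640904
```

View pics/scene0.png

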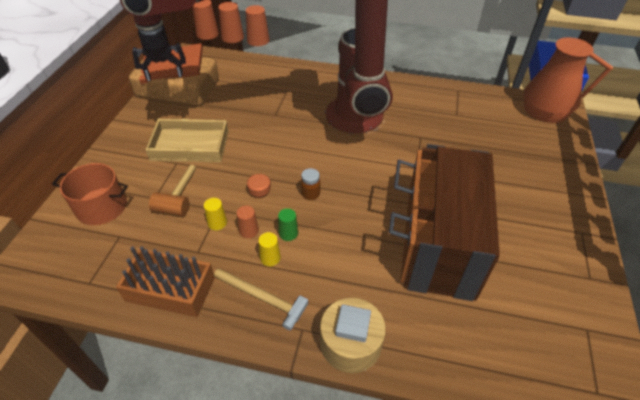

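View pics/top0.png

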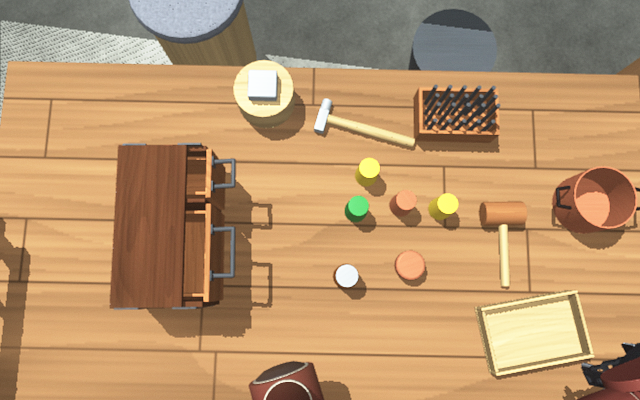

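The scene picture shows the copper beaker at (247,222), with the bowl at (259,186), jar at (311,184), and green and yellow look-alikes around it. The top picture has the beaker at (404,202), green at (358,208), yellow at (369,171) and (446,207), bowl at (410,265) and jar at (347,275). The wide handle bar is at (233,251) and the narrow one at (233,172).

```bash
cat > h.py <<'E'
import cv2,numpy as np,pickle
from scipy.spatial.transform import Rotation as Ro
def cam(f):
    R=cv2.Rodrigues(np.array(f["rvec"]))[0];return R,-R.T@np.array(f["tvec"]).ravel()
def ray(f,u,v):
    R,c=cam(f);return c,R.T@np.array([(u-f["cx"])/f["fx"],(v-f["cy"])/f["fy"],1])
def plane(f,u,v,z):
    c,d=ray(f,u,v);return c+d*(z-c[2])/d[2]
def pts(f):
    R,c=cam(f);v,u=np.mgrid[0:400,0:640];Z=f["range_z"]
    P=np.stack([(u-f["cx"])/f["fx"]*Z,(v-f["cy"])/f["fy"]*Z,Z],-1)
    return P@R+c
def two(f,a,g,b):
    c1,d1=ray(f,*a);c2,d2=ray(g,*b)
    t=np.linalg.lstsq(np.stack([d1,-d2],1),c2-c1,rcond=None)[0]
    p,q=c1+t[0]*d1,c2+t[1]*d2;return (p+q)/2,np.linalg.norm(p-q)
E
python3 - <<'E'
from h import *
np.set_printoptions(precision=4,suppress=True)
F=pickle.load(open("F0.pkl","rb"));t,s=F["top"],F["scene"]
P=pts(t);Q=pts(s)
def top(P,u,v,r=22):
    W=P[v-r:v+r,u-r:u+r].reshape(-1,3);W=W[(W[:,2]>.02)]
    h=np.percentile(W[:,2],80);W=W[abs(W[:,2]-h)<.006]
    c,rad=cv2.minEnclosingCircle(W[:,:2].astype(np.float32));return np.array(c),rad,h
for n,a in dict(beaker=(404,202),green=(358,208),y1=(369,171),y2=(446,207),bowl=(410,265),jar=(347,275)).items(): print(n,*top(P,*a,20))
for n,a in dict(beaker=(247,217),bowl=(259,182),jar=(311,177)).items(): print('scene',n,*top(Q,*a,16))
# chest from the top cloud
hsv=t["pixels"]
for P_,n in((P,'top'),(Q,'scene')):
    M=P_.reshape(-1,3);M=M[(M[:,2]>.199)&(M[:,2]<.215)&(M[:,1]>.3)&(M[:,0]>.1)&(M[:,0]<.9)]
    print(n,len(M),np.median(M[:,2]),cv2.minAreaRect(M[:,:2].astype(np.float32)))
# handle: grey pixels in top
for box in((135,190,216,245),(215,285,216,245)):
    v0,v1,u0,u1=box;W=P[v0:v1,u0:u1].reshape(-1,3);C=t["pixels"][v0:v1,u0:u1].reshape(-1,3)
    k=(W[:,2]>.15);W=W[k];print(len(W),W.min(0),W.max(0),np.median(W[:,2]))
    b=W[W[:,1]<W[:,1].min()+.012];print('bar',b.mean(0),b.min(0),b.max(0))
E
```

```text
beaker [ 0.607  -0.2047] 0.025391802191734314 0.08592672823835752
green [ 0.5897 -0.0908] 0.025570223107933998 0.08617492910172073
y1 [ 0.6843 -0.1152] 0.02546708844602108 0.08606099451265244
y2 [ 0.5992 -0.3053] 0.02623041905462742 0.08551535156645959
bowl [ 0.453 -0.221] 0.035646770149469376 0.05070802592205137
jar [ 0.4236 -0.0644] 0.02652599848806858 0.08611116428741279
scene beaker [ 0.6094 -0.2062] 0.027231162413954735 0.08564127640803176
scene bowl [ 0.4562 -0.2203] 0.036630529910326004 0.05139651180385618
scene jar [ 0.4269 -0.0623] 0.029809126630425453 0.08530604343647596
top 10889 0.2068034591336072 ((0.521981418132782, 0.37069565057754517), (0.35692599415779114, 0.14657609164714813), 0.9896699786186218)
scene 5958 0.2072515997164155 ((0.5202844738960266, 0.3698715567588806), (0.3610568940639496, 0.14730800688266754), 1.3245267868041992)
271 [0.395  0.0156 0.181 ] [0.6726 0.2368 1.2476] 0.19189067979098096
bar [0.395  0.0156 1.2476] [0.395  0.0156 1.2476] [0.395  0.0156 1.2476]
383 [0.395  0.0156 0.1809] [0.5207 0.2292 1.2476] 0.19216762107143603
bar [0.395  0.0156 1.2476] [0.395  0.0156 1.2476] [0.395  0.0156 1.2476]
```

```bash
cat >> h.py <<'E'
def pose(a,tilt=0,yaw=0.0):
    "tool down with tool x at heading yaw, then tilted about chest y-line: body towards world -y by tilt"
    R0=Ro.from_quat([np.cos(yaw/2),np.sin(yaw/2),0,0])   # half turn about axis at yaw/2
    return Ro.from_rotvec(tilt*np.array([np.cos(a),np.sin(a),0]))*R0
def rel(s,p,R,cur=None):
    q=s["tool_rot"];C=Ro.from_quat([q[1],q[2],q[3],q[0]]);c=np.array(s["tool_pos"])
    if cur: c,C=cur
    return (C.inv().apply(np.array(p)-c)*100).round(2),(C.inv()*R).as_rotvec().round(3)
E
python3 - <<'E'
from h import *
from plant import state
np.set_printoptions(precision=4,suppress=True)
F=pickle.load(open("F0.pkl","rb"))
for n in F:
    P=pts(F[n]);W=P[(F[n]["range_z"]>0)]
    for lo,hi in((.40,.53),(.56,.70)):
        k=(W[:,0]>lo)&(W[:,0]<hi)&(W[:,1]>.17)&(W[:,1]<.215)&(W[:,2]>.16)&(W[:,2]<.21);b=W[k]
        l=np.polyfit(b[:,0],b[:,1],1) if len(b)>9 else 0
        print(n,k.sum(),b.min(0),b.max(0),np.median(b,0),l)
        k=(W[:,0]>lo)&(W[:,0]<hi)&(W[:,1]>.23)&(W[:,1]<.29)&(W[:,2]>.185)&(W[:,2]<.2);b=W[k]
        print('  board top',k.sum(),b.min(0),b.max(0))
    k=(W[:,2]>.203)&(W[:,2]<.211)&(W[:,1]>.28)&(W[:,0]>.2)&(W[:,0]<.8)
    (c,s,a)=cv2.minAreaRect(W[k][:,:2].astype(np.float32));print(c,s,a)
s=state()
for y in(0.02,): print(rel(s,[.465,.194,.25],pose(.02,0,y)))
E
```

```text
scene 168 [0.4145 0.1827 0.1834] [0.5242 0.2147 0.1988] [0.4745 0.1916 0.1928] [0.0139 0.1878]
  board top 185 [0.4    0.2303 0.1852] [0.5299 0.2895 0.1993]
scene 133 [0.608  0.1906 0.183 ] [0.6744 0.2144 0.1987] [0.6429 0.1986 0.1934] [0.0074 0.1953]
  board top 366 [0.5605 0.2311 0.1851] [0.6999 0.2897 0.1995]
(0.5204029083251953, 0.36028480529785156) (0.3610335886478424, 0.1675623059272766) 1.135958194732666
top 330 [0.4129 0.1825 0.1841] [0.5203 0.215  0.1985] [0.4685 0.1897 0.1925] [0.0223 0.182 ]
  board top 409 [0.4016 0.2302 0.185 ] [0.53   0.2897 0.1999]
top 181 [0.6073 0.1899 0.1827] [0.6726 0.2149 0.1991] [0.637  0.1968 0.1931] [0.0184 0.1872]
  board top 543 [0.5601 0.2302 0.185 ] [0.6993 0.29   0.1993]
(0.5221716165542603, 0.3607017397880554) (0.35666176676750183, 0.16604341566562653) 1.1127493381500244
(array([ 50.32, -59.95,  -0.46]), array([-0.002,  0.   ,  0.425]))
```

Emit:
send_rows([
  {"translation": [3.3,-3.7,0],"delta_rot": [0,0,0.1],"jaw": 4.5},
  {"translation": [6.6,-7.5,0],"delta_rot": [0,0,0.2],"jaw": 4.5},
  {"translation": [9.9,-11.2,0],"delta_rot": [0,0,0.3],"jaw": 4.5},
  {"translation": [13.2,-15,0],"delta_rot": [0,0,0.425],"jaw": 4.5},
  {"translation": [16.5,-18.8,0],"delta_rot": [0,0,0.425],"jaw": 4.5},
  {"translation": [19.8,-22.5,0],"delta_rot": [0,0,0.425],"jaw": 4.5},
  {"translation": [23,-26.2,-0.5],"delta_rot": [0,0,0.425],"jaw": 4.5},
  {"translation": [25,-30,-0.5],"delta_rot": [0,0,0.425],"jaw": 4.5},
])

```text
time: 0.9
tool_pos: [0.3659, -0.1837, 0.2505]
tool_rot: [-0.0, 1.0, 0.01, 0.0]
contact_force: [0.9, -0.9, 1.1]
gripper_width: 0.526
grasp_force: 0.0
```

```bash
python3 - <<'E'
from h import *
from plant import state
s=state();print(s["time"],s["tool_pos"],s["joint_pos"],rel(s,[.4665,.191,.25],pose(.02,0,.02)))
E
```

```text
0.9 [ 0.365911   -0.18366074  0.25049373] [-6.47786718e-01 -5.08634615e-01  2.07734649e+00  5.42801980e-04
  1.57226818e+00  9.02432473e-01] (array([ 10.83, -37.25,   0.06]), array([-0.   , -0.001,  0.001]))
```

Emit:
send_rows([
  {"translation": [1.5,-4.7,0],"delta_rot": [0,0,0],"jaw": 4.5},
  {"translation": [3,-9.4,0],"delta_rot": [0,0,0],"jaw": 4.5},
  {"translation": [4.5,-14,0],"delta_rot": [0,0,0],"jaw": 4.5},
  {"translation": [6,-18.7,0],"delta_rot": [0,0,0],"jaw": 4.5},
  {"translation": [7.5,-23.4,0],"delta_rot": [0,0,0],"jaw": 4.5},
  {"translation": [9,-28,0],"delta_rot": [0,0,0],"jaw": 4.5},
  {"translation": [10.4,-32.7,0],"delta_rot": [0,0,0],"jaw": 4.5},
  {"translation": [10.8,-37.2,0],"delta_rot": [0,0,0],"jaw": 4.5},
])

```text
time: 1.7
tool_pos: [0.4663, 0.1905, 0.2498]
tool_rot: [0.0, 1.0, 0.01, -0.0]
contact_force: [0.8, -1.6, 0.2]
gripper_width: 0.524
grasp_force: 0.0
```

```bash
python3 - <<'E'
from h import *
from plant import *
np.set_printoptions(precision=4,suppress=True)
s=state();print(s["time"],s["tool_pos"],s["joint_pos"],s["contact_force"])
f=grab_frame("wrist");pickle.dump(f,open("w1.pkl","wb"));cv2.imwrite("pics/w1.png",f["pixels"])
R,c=cam(f);print(c,R[2]);P=pts(f);W=P[f["range_z"]>0]
for lo in np.arange(.42,.52,.02):
    k=(W[:,0]>lo)&(W[:,0]<lo+.02)&(W[:,1]>.16)&(W[:,1]<.225)&(W[:,2]>.175)&(W[:,2]<.205);b=W[k]
    print(lo,k.sum(),*( (np.percentile(b[:,1],[2,50,98]),np.percentile(b[:,2],[50,95])) if len(b) else ()))
E
```

```text
1.7 [0.4663 0.1905 0.2498] [ 0.2401 -0.2459  1.8837 -0.0001  1.5042  1.7905] [ 0.7508 -1.6335  0.1723]
[0.5332 0.1916 0.3789] [-0.264  -0.0054 -0.9645]
0.42 613 [0.1848 0.1921 0.2199] [0.1933 0.1955]
0.44 429 [0.1852 0.1898 0.1945] [0.1942 0.1957]
0.46 475 [0.1857 0.1904 0.1954] [0.1942 0.1956]
0.48000000000000004 517 [0.1863 0.1911 0.1957] [0.1942 0.1957]
0.5 1205 [0.187  0.1983 0.224 ] [0.1924 0.1954]
0.52 139 [0.19   0.2032 0.2233] [0.1902 0.1932]
```

View pics/w1.png

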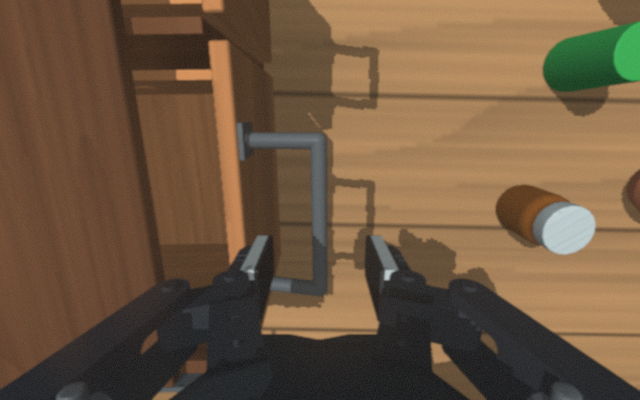

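The wrist picture shows the bar in column 320, rows 135 to 290, centred between the open fingers, with the board edge near column 230. The bar measures y 0.1904 with its top at 0.1955, which fits the expected height.

Emit:
send_rows([
  {"translation": [0,0,2.5],"delta_rot": [0,0,0],"jaw": 4.5},
  {"translation": [0,0,5],"delta_rot": [0,0,0],"jaw": 4.5},
  {"translation": [0,0,6.7],"delta_rot": [0,0,0],"jaw": 4.5},
  {"translation": [0,0,6.7],"delta_rot": [0,0,0],"jaw": 3},
  {"translation": [0,0,6.7],"delta_rot": [0,0,0],"jaw": 0},
  {"translation": [0,0,6.7],"delta_rot": [0,0,0],"jaw": 0},
  {"translation": [0,0,6.7],"delta_rot": [0,0,0],"jaw": 0},
  {"translation": [0,0,6.7],"delta_rot": [0,0,0],"jaw": 0},
])

```text
time: 2.55
tool_pos: [0.4664, 0.1887, 0.1842]
tool_rot: [-0.001, 1.0, 0.01, 0.001]
contact_force: [-1.7, 4.2, -1.3]
gripper_width: 0.096
grasp_force: 58.6
```

```bash
cat >> h.py <<'E'
A=.02                                   # chest turn
EY=np.array([-np.sin(A),np.cos(A),0])   # chest x (into chest)
H=np.array([.4665,.1904,.1905])+.060*EY-np.array([0,0,.172])  # hinge
def binpt(x,z,th): return H+EY*(x*np.cos(th)-z*np.sin(th))+np.array([0,0,x*np.sin(th)+z*np.cos(th)])
def arc(th,tilt,off=.007,yaw=A):
    R=pose(A,tilt,yaw);return binpt(-.060,.172,th)+R.apply([0,0,off]),R
E
python3 - <<'E'
from h import *
from plant import *
s=state();print(s["time"],s["tool_pos"],s["contact_force"],H)
for k in (0,0.5,1):
  R=pose(A,k,A);print(R.as_matrix()[:,2])
cur=arc(0,0)
for th in np.arange(.05,.41,.05): print(th.round(2),*rel(s,*arc(th,th/2),cur=cur))
E
```

```text
2.55 [0.46637332 0.18873168 0.18415126] [-1.67193561  4.2040095  -1.29813755] [0.46530008 0.250388   0.0185    ]
[ 0.  0. -1.]
[-0.00958787  0.47932966 -0.87758256]
[-0.0168283   0.8413027  -0.54030231]
0.05 [0.   0.83 0.32] [ 0.025 -0.     0.   ]
0.1 [0.   1.65 0.68] [ 0.05 -0.    0.  ]
0.15 [0.   2.45 1.09] [ 0.075 -0.     0.   ]
0.2 [0.   3.23 1.53] [ 0.1 -0.   0. ]
0.25 [-0.    3.98  2.01] [ 0.125 -0.     0.   ]
0.3 [0.   4.71 2.53] [0.15 0.   0.  ]
0.35 [0.   5.41 3.09] [ 0.175 -0.     0.   ]
0.4 [-0.    6.09  3.68] [ 0.2 -0.   0. ]
```

Gripped on the bar. Swinging the first half.

Emit:
send_rows([
  {"translation": [0,0.83,0.32],"delta_rot": [0.025,0,0],"jaw": 0},
  {"translation": [0,1.65,0.68],"delta_rot": [0.05,0,0],"jaw": 0},
  {"translation": [0,2.45,1.09],"delta_rot": [0.075,0,0],"jaw": 0},
  {"translation": [0,3.23,1.53],"delta_rot": [0.1,0,0],"jaw": 0},
  {"translation": [0,3.98,2.01],"delta_rot": [0.125,0,0],"jaw": 0},
  {"translation": [0,4.71,2.53],"delta_rot": [0.15,0,0],"jaw": 0},
  {"translation": [0,5.41,3.09],"delta_rot": [0.175,0,0],"jaw": 0},
  {"translation": [0,6.09,3.68],"delta_rot": [0.2,0,0],"jaw": 0},
])

```text
time: 3.35
tool_pos: [0.4683, 0.1288, 0.1474]
tool_rot: [-0.103, 0.995, 0.01, 0.001]
contact_force: [2.6, 5.1, 5.4]
gripper_width: 0.094
grasp_force: 60.0
```

```bash
python3 - <<'E'
from h import *
from plant import *
s=state();print(s["time"],s["tool_pos"],arc(.4,.2)[0],s["contact_force"],s["joint_pos"])
cur=arc(.4,.2)
for th in np.arange(.45,.81,.05): print(th.round(2),*rel(s,*arc(th,th/2),cur=cur))
print(*rel(s,*arc(.79,.395),cur=cur))
E
```

```text
3.35 [0.46825828 0.1287963  0.14744208] [0.46771698 0.12955924 0.14669692] [2.60996869 5.12193927 5.37581346] [ 8.27086367e-04 -2.31531489e-01  2.05595575e+00  2.12185328e-01
  1.32324793e+00  1.49903686e+00]
0.45 [0.   0.75 0.48] [0.025 0.    0.   ]
0.5 [0.   1.48 1.01] [0.05 0.   0.  ]
0.55 [0.   2.18 1.56] [ 0.075 -0.     0.   ]
0.6 [0.   2.86 2.16] [0.1 0.  0. ]
0.65 [0.   3.5  2.78] [ 0.125  0.    -0.   ]
0.7 [0.   4.11 3.44] [ 0.15 -0.    0.  ]
0.75 [0.   4.69 4.13] [ 0.175  0.    -0.   ]
0.8 [0.   5.23 4.84] [ 0.2  0.  -0. ]
[0.   5.12 4.7 ] [ 0.195 -0.     0.   ]
```

Emit:
send_rows([
  {"translation": [0,0.75,0.48],"delta_rot": [0.025,0,0],"jaw": 0},
  {"translation": [0,1.48,1.01],"delta_rot": [0.05,0,0],"jaw": 0},
  {"translation": [0,2.18,1.56],"delta_rot": [0.075,0,0],"jaw": 0},
  {"translation": [0,2.86,2.16],"delta_rot": [0.1,0,0],"jaw": 0},
  {"translation": [0,3.5,2.78],"delta_rot": [0.125,0,0],"jaw": 0},
  {"translation": [0,4.11,3.44],"delta_rot": [0.15,0,0],"jaw": 0},
  {"translation": [0,4.69,4.13],"delta_rot": [0.175,0,0],"jaw": 0},
  {"translation": [0,5.12,4.7],"delta_rot": [0.195,0,0],"jaw": 0},
])

```text
time: 4.15
tool_pos: [0.4696, 0.0877, 0.0916]
tool_rot: [-0.199, 0.98, 0.009, -0.0]
contact_force: [-0.9, 6.4, 41.6]
gripper_width: 0.095
grasp_force: 65.3
```

```bash
python3 - <<'E'
from h import *
from plant import *
s=state();print(s["time"],s["tool_pos"],arc(.79,.395)[0],s["contact_force"],s["gripper_width"])
E
```

```text
4.15 [0.46956524 0.08767405 0.09162851] [0.46853422 0.08870252 0.09047922] [-0.94276586  6.3911719  41.62244444] 0.09454233835376503
```

The bin has reached its stop. Releasing and backing off along the tool.

Emit:
send_rows([
  {"translation": [0,0,0],"delta_rot": [0,0,0],"jaw": 4},
  {"translation": [0,0,0],"delta_rot": [0,0,0],"jaw": 4},
  {"translation": [0,0,0],"delta_rot": [0,0,0],"jaw": 4},
  {"translation": [0,0,0],"delta_rot": [0,0,0],"jaw": 4},
  {"translation": [0,0,-3],"delta_rot": [0,0,0],"jaw": 4},
  {"translation": [0,0,-7],"delta_rot": [0,0,0],"jaw": 4},
  {"translation": [0,0,-11],"delta_rot": [0,0,0],"jaw": 4},
  {"translation": [0,0,-14],"delta_rot": [0,0,0],"jaw": 4},
])

```text
time: 4.95
tool_pos: [0.4697, 0.0318, 0.2222]
tool_rot: [-0.195, 0.981, 0.01, -0.001]
contact_force: [0.2, -0.3, 0.1]
gripper_width: 0.468
grasp_force: 0.0
```

```bash
python3 - <<'E'
from h import *
from plant import *
np.set_printoptions(precision=4,suppress=True)
s=state();print(s["time"],s["tool_pos"],s["contact_force"])
print(rel(s,[.608,-.2055,.19],pose(A,0,1.59)))
f=grab_frame("top");pickle.dump(f,open("t1.pkl","wb"));cv2.imwrite("pics/t1.png",f["pixels"])
W=pts(f)[f["range_z"]>0]
k=(W[:,0]>.44)&(W[:,0]<.5)&(W[:,1]>.06)&(W[:,1]<.13)&(W[:,2]>.06)&(W[:,2]<.13);b=W[k]
print(k.sum(),np.median(b,0) if k.sum() else 0,"expected open",binpt(-.06,.172,.8)+[0,0,.005])
E
```

```text
4.95 [0.4697 0.0318 0.2222] [ 0.1834 -0.2645  0.0604]
(array([13.35, 23.42, -6.19]), array([-0.307, -0.311, -1.548]))
104 [0.4692 0.0853 0.0988] expected open [0.4686 0.0852 0.1003]
```

View pics/t1.png

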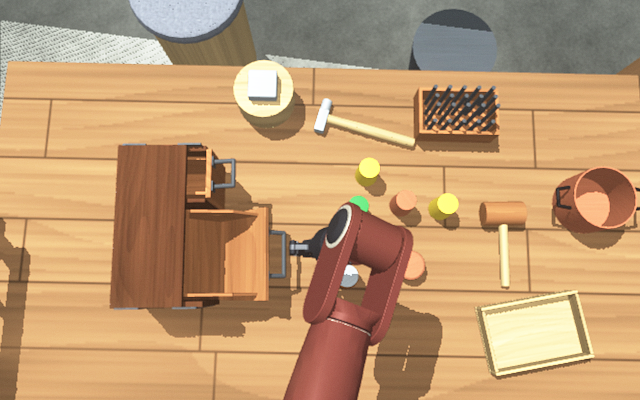

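The top picture shows the wide bin fully open, with its handle at (278,254) and the narrow bin still shut. Measured handle position matches the 0.80 rad stop. Next, the beaker.

Emit:
send_rows([
  {"translation": [2,3.5,-3],"delta_rot": [-0.03,-0.03,-0.15],"jaw": 8.4},
  {"translation": [4,7,-4],"delta_rot": [-0.05,-0.05,-0.29],"jaw": 8.4},
  {"translation": [6,10.5,-5],"delta_rot": [-0.08,-0.08,-0.43],"jaw": 8.4},
  {"translation": [8,14,-5.5],"delta_rot": [-0.11,-0.11,-0.57],"jaw": 8.4},
  {"translation": [10,17.5,-6],"delta_rot": [-0.14,-0.14,-0.71],"jaw": 8.4},
  {"translation": [11.5,20.5,-6],"delta_rot": [-0.17,-0.17,-0.85],"jaw": 8.4},
  {"translation": [12.5,22.5,-6.2],"delta_rot": [-0.2,-0.2,-0.99],"jaw": 8.4},
  {"translation": [13.3,23.4,-6.2],"delta_rot": [-0.22,-0.22,-1.12],"jaw": 8.4},
])

```text
time: 5.8
tool_pos: [0.6073, -0.2059, 0.1852]
tool_rot: [-0.062, 0.833, 0.549, 0.001]
contact_force: [0.6, 0.1, 0.0]
gripper_width: 0.984
grasp_force: 0.0
```

```bash
python3 - <<'E'
from h import *
from plant import *
np.set_printoptions(precision=4,suppress=True)
s=state();print(s["time"],s["tool_pos"],s["joint_pos"])
print(rel(s,[.608,-.2055,.17],pose(A,0,1.59)))
E
```

```text
5.8 [ 0.6073 -0.2059  0.1852] [-0.4689  0.1928  1.5656  0.0626  1.4903 -0.072 ]
(array([-0.04,  0.21,  1.51]), array([-0.086, -0.09 , -0.424]))
```

Emit:
send_rows([
  {"translation": [0,0.1,0],"delta_rot": [-0.03,-0.03,-0.14],"jaw": 8.4},
  {"translation": [0,0.2,0.3],"delta_rot": [-0.06,-0.06,-0.28],"jaw": 8.4},
  {"translation": [0,0.2,0.6],"delta_rot": [-0.086,-0.09,-0.424],"jaw": 8.4},
  {"translation": [0,0.2,1],"delta_rot": [-0.086,-0.09,-0.424],"jaw": 8.4},
  {"translation": [0,0.2,1.5],"delta_rot": [-0.086,-0.09,-0.424],"jaw": 8.4},
  {"translation": [0,0.2,1.5],"delta_rot": [-0.086,-0.09,-0.424],"jaw": 8.4},
  {"translation": [0,0.2,1.5],"delta_rot": [-0.086,-0.09,-0.424],"jaw": 8.4},
  {"translation": [0,0.2,1.5],"delta_rot": [-0.086,-0.09,-0.424],"jaw": 8.4},
])

```text
time: 6.6
tool_pos: [0.608, -0.204, 0.1718]
tool_rot: [-0.0, 0.702, 0.712, 0.0]
contact_force: [0.3, 0.5, -0.2]
gripper_width: 0.979
grasp_force: 0.0
```

```bash
python3 - <<'E'
from h import *
from plant import *
np.set_printoptions(precision=4,suppress=True)
s=state();print(s["time"],s["tool_pos"],s["joint_pos"])
f=grab_frame("wrist");cv2.imwrite("pics/w2.png",f["pixels"])
W=pts(f)[f["range_z"]>0]
k=(abs(W[:,0]-.607)<.045)&(abs(W[:,1]+.205)<.045)&(abs(W[:,2]-.0855)<.004);b=W[k]
c,r=cv2.minEnclosingCircle(b[:,:2].astype(np.float32));print(k.sum(),c,r,np.median(b[:,2]),b.min(0),b.max(0))
t=grab_frame("top");W=pts(t)[t["range_z"]>0]
k=(abs(W[:,0]-.607)<.045)&(abs(W[:,1]+.205)<.045)&(abs(W[:,2]-.0855)<.004);print('top',k.sum())
print(rel(s,[c[0],c[1],.06],pose(A,0,1.59)))
E
```

```text
6.6 [ 0.608  -0.204   0.1718] [-0.4401  0.144   1.6403  0.0011  1.3575 -0.4541]
3517 (0.6073048710823059, -0.20345436036586761) 0.025182651355862617 0.0854125181044795 [ 0.5826 -0.2283  0.0815] [ 0.6324 -0.1784  0.0881]
top 29
(array([ 0.04, -0.07, 11.18]), array([ 0.   , -0.001, -0.005]))
```

View pics/w2.png

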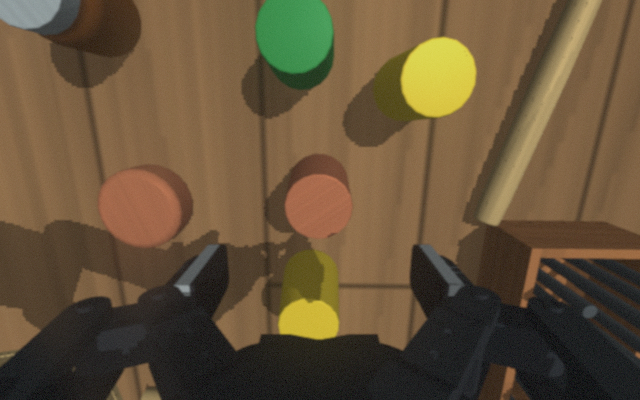

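The wrist picture shows the copper beaker's top at (318,208), midway between the fingers, with green and yellow pieces clear of them.

Emit:
send_rows([
  {"translation": [0,-0.05,3],"delta_rot": [0,0,0],"jaw": 8.4},
  {"translation": [0,-0.05,6],"delta_rot": [0,0,0],"jaw": 8.4},
  {"translation": [0,-0.05,9],"delta_rot": [0,0,0],"jaw": 8.4},
  {"translation": [0,-0.05,11.2],"delta_rot": [0,0,0],"jaw": 8.4},
  {"translation": [0,-0.05,11.2],"delta_rot": [0,0,0],"jaw": 8.4},
  {"translation": [0,-0.05,11.2],"delta_rot": [0,0,0],"jaw": 3},
  {"translation": [0,-0.05,11.2],"delta_rot": [0,0,0],"jaw": 3},
  {"translation": [0,-0.05,11.2],"delta_rot": [0,0,0],"jaw": 3},
])

```text
time: 7.5
tool_pos: [0.6093, -0.2045, 0.063]
tool_rot: [0.002, 0.702, 0.712, 0.001]
contact_force: [-1.0, 0.4, -0.6]
gripper_width: 0.588
grasp_force: 62.2
```

Emit:
send_rows([
  {"translation": [0,0,0],"delta_rot": [0,0,0],"jaw": 3},
  {"translation": [0,0,0],"delta_rot": [0,0,0],"jaw": 3},
  {"translation": [0,0,-2],"delta_rot": [0,0,0],"jaw": 3},
  {"translation": [0,0,-6],"delta_rot": [0,0,0],"jaw": 3},
  {"translation": [0,0,-10],"delta_rot": [0,0,0],"jaw": 3},
  {"translation": [0,0,-14],"delta_rot": [0,0,0],"jaw": 3},
  {"translation": [0,0,-18],"delta_rot": [0,0,0],"jaw": 3},
  {"translation": [0,0,-22],"delta_rot": [0,0,0],"jaw": 3},
])

```text
time: 8.3
tool_pos: [0.6068, -0.2035, 0.2812]
tool_rot: [-0.0, 0.702, 0.712, 0.0]
contact_force: [-0.6, -0.4, -1.4]
gripper_width: 0.593
grasp_force: 62.8
```

```bash
python3 - <<'E'
from h import *
from plant import *
np.set_printoptions(precision=4,suppress=True)
s=state();print(s["time"],s["tool_pos"],s["gripper_width"],s["grasp_force"],s["contact_force"],s["joint_pos"])
th=.8
for x,z in((.070,.30),(.070,.20),(.070,.07)):
    R=pose(A,.78,np.pi/2+A);p=binpt(x,z,th);print(x,z,p,*rel(s,p,R))
E
```

```text
8.3 [ 0.6068 -0.2035  0.2812] 0.5927325355052132 62.837979424512014 [-0.5757 -0.3959 -1.3653] [-0.4403  0.0694  1.5359  0.0011  1.5368 -0.4551]
0.07 0.3 [0.4686 0.084  0.2777] [ 28.95 -13.39   0.38] [ 0.002  0.779 -0.005]
0.07 0.2 [0.4672 0.1557 0.2081] [ 36.12 -13.43   7.36] [ 0.002  0.779 -0.005]
0.07 0.07 [0.4653 0.2489 0.1175] [ 45.43 -13.48  16.43] [ 0.002  0.779 -0.005]
```

```bash
cat >> h.py <<'E'
def place(x,z,tilt,th=.8,L=.063):
    R=pose(A,tilt,np.pi/2+A);return binpt(x,z,th)-R.apply([0,0,L]),R
E
python3 - <<'E'
from h import *
from plant import *
np.set_printoptions(precision=4,suppress=True)
s=state()
a=place(.07,.22,.65);print(a[0],*rel(s,*a))
for x,z in((.055,.14),(.045,.07),(.040,.02),(.04,.013)):print(x,z,place(x,z,.65)[0],*rel(s,*place(x,z,.65),cur=a))
E
```

```text
[0.4682 0.1032 0.2721] [ 30.88 -13.4    0.94] [ 0.002  0.649 -0.005]
0.055 0.14 [0.4673 0.1502 0.2056] [-0.29  0.    8.13] [0. 0. 0.]
0.045 0.07 [0.4664 0.1934 0.1497] [-0.23  0.   15.21] [0. 0. 0.]
0.04 0.02 [0.4658 0.2258 0.1113] [ 0.02  0.   20.22] [0. 0. 0.]
0.04 0.013 [0.4657 0.2308 0.1064] [ 0.13  0.   20.92] [0. 0. 0.]
```

Emit:
send_rows([
  {"translation": [4,-1.7,-0.5],"delta_rot": [0,0.08,0],"jaw": 3},
  {"translation": [8,-3.5,-1],"delta_rot": [0,0.16,0],"jaw": 3},
  {"translation": [12,-5.2,-1],"delta_rot": [0,0.25,0],"jaw": 3},
  {"translation": [16,-7,-1],"delta_rot": [0,0.34,0],"jaw": 3},
  {"translation": [20,-8.7,-1],"delta_rot": [0,0.43,0],"jaw": 3},
  {"translation": [24,-10.5,-0.5],"delta_rot": [0,0.52,0],"jaw": 3},
  {"translation": [28,-12.2,0.3],"delta_rot": [0,0.6,0],"jaw": 3},
  {"translation": [30.9,-13.4,0.9],"delta_rot": [0,0.65,-0.005],"jaw": 3},
])

```text
time: 9.1
tool_pos: [0.4671, 0.1046, 0.27]
tool_rot: [-0.229, 0.663, 0.676, 0.225]
contact_force: [0.3, -0.1, -1.3]
gripper_width: 0.591
grasp_force: 62.9
```

```bash
python3 - <<'E'
from h import *
from plant import *
np.set_printoptions(precision=4,suppress=True)
s=state();print(s["time"],s["tool_pos"],s["joint_pos"],s["gripper_width"])
for x,z in((.07,.22),(.055,.14),(.045,.07),(.040,.02),(.04,.013)):print(x,z,*rel(s,*place(x,z,.65)))
f=grab_frame("scene");cv2.imwrite("pics/s2.png",cv2.resize(f["pixels"][80:320,220:540],None,fx=2,fy=2))
E
```

```text
9.1 [0.4671 0.1046 0.27  ] [-0.2773 -0.3036  1.9877  0.6229  1.6572 -0.3059] 0.5906967036329915
0.07 0.22 [ 0.02  0.11 -0.25] [ 0.001 -0.003  0.   ]
0.055 0.14 [-0.3   0.1   7.88] [ 0.001 -0.003  0.   ]
0.045 0.07 [-0.26  0.1  14.95] [ 0.001 -0.003  0.   ]
0.04 0.02 [-0.02  0.09 19.97] [ 0.001 -0.003  0.   ]
0.04 0.013 [ 0.08  0.09 20.66] [ 0.001 -0.003  0.   ]
```

View pics/s2.png

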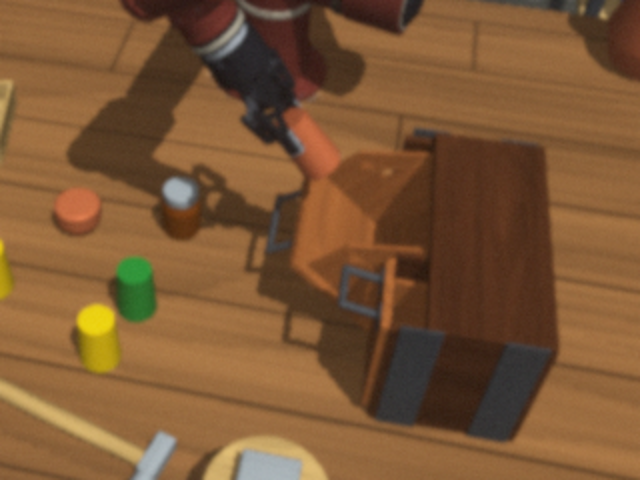

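The crop shows the tilted beaker at about (320,150), above the open bin's mouth and aimed inside. Bowl, jar and narrow bin are untouched.

Emit:
send_rows([
  {"translation": [-0.1,0.1,3],"delta_rot": [0,0,0],"jaw": 3},
  {"translation": [-0.2,0.1,6],"delta_rot": [0,0,0],"jaw": 3},
  {"translation": [-0.3,0.1,9],"delta_rot": [0,0,0],"jaw": 3},
  {"translation": [-0.3,0.1,12],"delta_rot": [0,0,0],"jaw": 3},
  {"translation": [-0.3,0.1,15],"delta_rot": [0,0,0],"jaw": 3},
  {"translation": [-0.15,0.1,17.5],"delta_rot": [0,0,0],"jaw": 3},
  {"translation": [0,0.1,19],"delta_rot": [0,0,0],"jaw": 3},
  {"translation": [0,0.1,20],"delta_rot": [0,0,0],"jaw": 3},
])

```text
time: 9.95
tool_pos: [0.4668, 0.2249, 0.1107]
tool_rot: [-0.228, 0.663, 0.677, 0.224]
contact_force: [0.2, 0.7, -0.8]
gripper_width: 0.591
grasp_force: 63.0
```

Emit:
send_rows([
  {"translation": [0,0,0.2],"delta_rot": [0,0,0],"jaw": 3},
  {"translation": [0,0,0.3],"delta_rot": [0,0,0],"jaw": 3},
  {"translation": [0,0,0.4],"delta_rot": [0,0,0],"jaw": 3},
  {"translation": [0,0,0.5],"delta_rot": [0,0,0],"jaw": 3},
  {"translation": [0,0,0.6],"delta_rot": [0,0,0],"jaw": 3},
  {"translation": [0,0,0.7],"delta_rot": [0,0,0],"jaw": 3},
  {"translation": [0,0,0.7],"delta_rot": [0,0,0],"jaw": 3},
  {"translation": [0,0,0.7],"delta_rot": [0,0,0],"jaw": 3},
])

```text
time: 10.75
tool_pos: [0.4676, 0.2286, 0.1062]
tool_rot: [-0.228, 0.663, 0.677, 0.225]
contact_force: [0.3, -0.6, -1.3]
gripper_width: 0.591
grasp_force: 63.0
```

Emit:
send_rows([
  {"translation": [0,0,0.1],"delta_rot": [0,0,0],"jaw": 3},
  {"translation": [0,0,0.2],"delta_rot": [0,0,0],"jaw": 3},
  {"translation": [0,0,0.2],"delta_rot": [0,0,0],"jaw": 3},
  {"translation": [0,0,0.3],"delta_rot": [0,0,0],"jaw": 3},
  {"translation": [0,0,0.3],"delta_rot": [0,0,0],"jaw": 3},
  {"translation": [0,0,0.4],"delta_rot": [0,0,0],"jaw": 3},
  {"translation": [0,0,0.4],"delta_rot": [0,0,0],"jaw": 3},
  {"translation": [0,0,0.4],"delta_rot": [0,0,0],"jaw": 3},
])

```text
time: 11.55
tool_pos: [0.4675, 0.2311, 0.103]
tool_rot: [-0.228, 0.663, 0.677, 0.225]
contact_force: [-0.4, 1.2, -1.2]
gripper_width: 0.587
grasp_force: 63.0
```

Emit:
send_rows([
  {"translation": [0,0,0.1],"delta_rot": [0,0,0],"jaw": 3},
  {"translation": [0,0,0.1],"delta_rot": [0,0,0],"jaw": 3},
  {"translation": [0,0,0.2],"delta_rot": [0,0,0],"jaw": 3},
  {"translation": [0,0,0.2],"delta_rot": [0,0,0],"jaw": 3},
  {"translation": [0,0,0.3],"delta_rot": [0,0,0],"jaw": 3},
  {"translation": [0,0,0.3],"delta_rot": [0,0,0],"jaw": 3},
  {"translation": [0,0,0.3],"delta_rot": [0,0,0],"jaw": 3},
  {"translation": [0,0,0.3],"delta_rot": [0,0,0],"jaw": 3},
])

```text
time: 12.35
tool_pos: [0.4677, 0.2326, 0.1009]
tool_rot: [-0.228, 0.663, 0.677, 0.224]
contact_force: [-1.1, -5.5, 2.4]
gripper_width: 0.594
grasp_force: 63.7
```

```bash
python3 - <<'E'
from h import *
from plant import *
s=state();print(s["time"],s["tool_pos"],s["contact_force"],s["gripper_width"])
for z in(.015,.01,.006,0):print(z,*rel(s,*place(.04,z,.65)))
E
```

```text
12.35 [0.46765587 0.23258313 0.10091832] [-1.07086263 -5.48104038  2.36146934] 0.594278694403863
0.015 [ 0.16 -0.2  -0.74] [ 0.002 -0.001  0.001]
0.01 [ 0.24 -0.2  -0.25] [ 0.002 -0.001  0.001]
0.006 [ 0.3  -0.2   0.15] [ 0.002 -0.001  0.001]
0 [ 0.39 -0.2   0.74] [ 0.002 -0.001  0.001]
```

The beaker now touches the bin floor (about 6 N). Releasing and drawing straight back out.

Emit:
send_rows([
  {"translation": [0,0,0],"delta_rot": [0,0,0],"jaw": 6},
  {"translation": [0,0,0],"delta_rot": [0,0,0],"jaw": 7},
  {"translation": [0,0,0],"delta_rot": [0,0,0],"jaw": 8},
  {"translation": [0,0,0],"delta_rot": [0,0,0],"jaw": 8},
  {"translation": [0,0,0],"delta_rot": [0,0,0],"jaw": 8},
  {"translation": [0,0,-2],"delta_rot": [0,0,0],"jaw": 8},
  {"translation": [0,0,-4],"delta_rot": [0,0,0],"jaw": 8},
  {"translation": [0,0,-7],"delta_rot": [0,0,0],"jaw": 8},
])

```text
time: 13.15
tool_pos: [0.4671, 0.1905, 0.1557]
tool_rot: [-0.229, 0.663, 0.677, 0.224]
contact_force: [0.9, 0.1, -0.1]
gripper_width: 0.936
grasp_force: 0.0
```

Emit:
send_rows([
  {"translation": [0,0,-3],"delta_rot": [0,0,0],"jaw": 8},
  {"translation": [0,0,-6],"delta_rot": [0,0,0],"jaw": 8},
  {"translation": [0,0,-9],"delta_rot": [0,0,0],"jaw": 8},
  {"translation": [0,0,-12],"delta_rot": [0,0,0],"jaw": 8},
  {"translation": [0,0,-15],"delta_rot": [0,0,0],"jaw": 8},
  {"translation": [0,0,-17],"delta_rot": [0,0,0],"jaw": 4},
  {"translation": [0,0,-17],"delta_rot": [0,0,0],"jaw": 4},
  {"translation": [0,0,-17],"delta_rot": [0,0,0],"jaw": 4},
])

```text
time: 13.95
tool_pos: [0.4699, 0.0875, 0.2911]
tool_rot: [-0.228, 0.663, 0.676, 0.225]
contact_force: [0.1, 0.7, -0.7]
gripper_width: 0.47
grasp_force: 0.0
```

```bash
python3 - <<'E'
from h import *
from plant import *
np.set_printoptions(precision=4,suppress=True)
s=state();print(s["time"],s["tool_pos"],s["joint_pos"],s["contact_force"],s["gripper_width"])
f=grab_frame("top");g=grab_frame("wrist")
cv2.imwrite("pics/c3.png",np.hstack([f["pixels"][100:340,80:400],cv2.resize(g["pixels"],(384,240))]))
W=pts(f)[f["range_z"]>0]
k=(W[:,0]>.42)&(W[:,0]<.46)&(W[:,1]>.06)&(W[:,1]<.13)&(W[:,2]>.06)&(W[:,2]<.13);print(k.sum(),np.median(W[k],0))
for t in(.395,.65):
  p,R=arc(.8,t);print(t,p,*rel(s,p-R.apply([0,0,.13]),R))
E
```

```text
13.95 [0.4699 0.0875 0.2911] [-0.3097 -0.3054  1.9532  0.6177  1.7038 -0.3112] [ 0.1303  0.7388 -0.6633] 0.46969745765518134
37 [0.4232 0.1005 0.1104]
0.395 [0.4685 0.0879 0.0888] [-8.94 -0.15  3.54] [-0.2   -0.203  1.561]
0.65 [0.4685 0.0895 0.0897] [-12.04  -0.15   3.14] [ 0.001 -0.002  1.571]
```

View pics/c3.png

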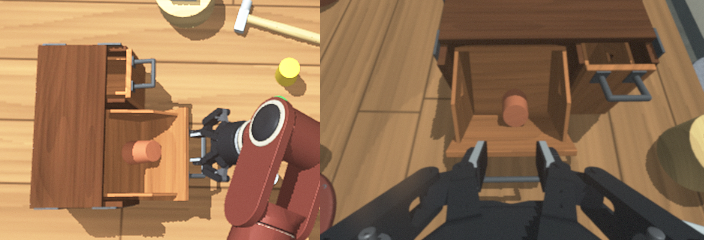

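The picture shows the beaker inside the wide bin, against its front board: about (143,150) in the left half and (515,110) in the right. Now regrasp the handle.

Emit:
send_rows([
  {"translation": [-1.5,0,-2],"delta_rot": [-0.02,-0.02,0.14],"jaw": 4.2},
  {"translation": [-3,0,-2],"delta_rot": [-0.04,-0.04,0.28],"jaw": 4.2},
  {"translation": [-4.5,0,-1],"delta_rot": [-0.05,-0.05,0.42],"jaw": 4.2},
  {"translation": [-6,0,0],"delta_rot": [-0.07,-0.07,0.56],"jaw": 4.2},
  {"translation": [-7,0,1],"delta_rot": [-0.09,-0.09,0.7],"jaw": 4.2},
  {"translation": [-8,0,2],"delta_rot": [-0.11,-0.11,0.84],"jaw": 4.2},
  {"translation": [-8.5,-0.1,3],"delta_rot": [-0.12,-0.12,0.98],"jaw": 4.2},
  {"translation": [-8.9,-0.1,3],"delta_rot": [-0.14,-0.14,1.12],"jaw": 4.2},
])

```text
time: 14.85
tool_pos: [0.4683, 0.0362, 0.2103]
tool_rot: [-0.223, 0.948, 0.216, 0.066]
contact_force: [0.6, -0.1, 0.3]
gripper_width: 0.491
grasp_force: 0.0
```

```bash
python3 - <<'E'
from h import *
from plant import *
np.set_printoptions(precision=4,suppress=True)
s=state();print(s["time"],s["tool_pos"],s["joint_pos"])
p,R=arc(.8,.395);print(*rel(s,p-R.apply([0,0,.13]),R))
E
```

```text
14.85 [0.4683 0.0362 0.2103] [-0.3393 -0.2897  2.0342  0.4513  1.5386  0.7365]
[ 0.15 -0.03  0.21] [-0.065 -0.053  0.435]
```

Emit:
send_rows([
  {"translation": [0.1,0,0.1],"delta_rot": [-0.02,-0.02,0.14],"jaw": 4.2},
  {"translation": [0.15,0,0.2],"delta_rot": [-0.04,-0.035,0.28],"jaw": 4.2},
  {"translation": [0.15,0,0.2],"delta_rot": [-0.065,-0.053,0.42],"jaw": 4.2},
  {"translation": [0.15,0,0.2],"delta_rot": [-0.065,-0.053,0.435],"jaw": 4.2},
  {"translation": [0.15,0,0.2],"delta_rot": [-0.065,-0.053,0.435],"jaw": 4.2},
  {"translation": [0.15,0,0.2],"delta_rot": [-0.065,-0.053,0.435],"jaw": 4.2},
  {"translation": [0.15,0,0.2],"delta_rot": [-0.065,-0.053,0.435],"jaw": 4.2},
  {"translation": [0.15,0,0.2],"delta_rot": [-0.065,-0.053,0.435],"jaw": 4.2},
])

```text
time: 15.65
tool_pos: [0.4714, 0.0362, 0.2122]
tool_rot: [-0.195, 0.981, 0.013, 0.002]
contact_force: [0.2, 0.3, 0.8]
gripper_width: 0.492
grasp_force: 0.0
```

```bash
python3 - <<'E'
from h import *
from plant import *
np.set_printoptions(precision=4,suppress=True)
s=state();print(s["time"],s["tool_pos"],s["joint_pos"])
p,R=arc(.8,.395);print(*rel(s,p,R))
f=grab_frame("wrist");W=pts(f)[f["range_z"]>0]
for lo in(.44,.46,.48):
    k=(W[:,0]>lo)&(W[:,0]<lo+.02)&(W[:,1]>.065)&(W[:,1]<.105)&(W[:,2]>.075)&(W[:,2]<.115);b=W[k]
    print(k.sum(),np.median(b,0) if k.sum() else 0,np.percentile(b[:,1],[3,97]) if k.sum() else 0,np.percentile(b[:,2],[3,97]) if k.sum() else 0)
print(binpt(-.06,.172,.8))
E
```

```text
15.65 [0.4714 0.0362 0.2122] [-0.2945 -0.2771  2.0064  0.3755  1.5362  1.2138]
[-0.27 -0.05 13.37] [ 0.002 -0.006  0.007]
265 [0.4501 0.0843 0.0998] [0.0811 0.0903] [0.095  0.1015]
276 [0.4701 0.0847 0.0998] [0.0817 0.0904] [0.095  0.1014]
282 [0.4901 0.0853 0.0998] [0.0823 0.0907] [0.0951 0.1016]
[0.4686 0.0852 0.0953]
```

The bar is measured where the open stop puts it. Lowering onto it and gripping.

Emit:
send_rows([
  {"translation": [-0.1,-0.05,3],"delta_rot": [0,0,0],"jaw": 4.2},
  {"translation": [-0.2,-0.05,6],"delta_rot": [0,0,0],"jaw": 4.2},
  {"translation": [-0.25,-0.05,9],"delta_rot": [0,0,0.005],"jaw": 4.2},
  {"translation": [-0.25,-0.05,11.5],"delta_rot": [0,0,0.005],"jaw": 4.2},
  {"translation": [-0.25,-0.05,13.2],"delta_rot": [0,0,0.005],"jaw": 4.2},
  {"translation": [-0.25,-0.05,13.2],"delta_rot": [0,0,0.005],"jaw": 4.2},
  {"translation": [-0.25,-0.05,13.2],"delta_rot": [0,0,0.005],"jaw": 0},
  {"translation": [-0.25,-0.05,13.2],"delta_rot": [0,0,0.005],"jaw": 0},
])

```text
time: 16.5
tool_pos: [0.4699, 0.0868, 0.092]
tool_rot: [-0.195, 0.981, 0.01, 0.003]
contact_force: [-0.1, 0.6, 0.5]
gripper_width: 0.158
grasp_force: 0.0
```

Emit:
send_rows([
  {"translation": [0,0,0],"delta_rot": [0,0,0],"jaw": 0},
  {"translation": [0,0,0],"delta_rot": [0,0,0],"jaw": 0},
  {"translation": [0,0,0],"delta_rot": [0,0,0],"jaw": 0},
  {"translation": [0,0,0],"delta_rot": [0,0,0],"jaw": 0},
  {"translation": [0,0,0],"delta_rot": [0,0,0],"jaw": 0},
  {"translation": [0,0,0],"delta_rot": [0,0,0],"jaw": 0},
  {"translation": [0,0,0],"delta_rot": [0,0,0],"jaw": 0},
  {"translation": [0,0,0],"delta_rot": [0,0,0],"jaw": 0},
])

```text
time: 17.3
tool_pos: [0.47, 0.0875, 0.0924]
tool_rot: [-0.196, 0.981, 0.01, 0.003]
contact_force: [-2.9, 2.6, 5.4]
gripper_width: 0.09
grasp_force: 58.7
```

```bash
python3 - <<'E'
from h import *
from plant import *
s=state();print(s["time"],s["tool_pos"],arc(.8,.395)[0],s["contact_force"],s["gripper_width"],s["grasp_force"])
cur=arc(.8,.395)
for th in np.arange(.76,.46,-.04): print(th.round(2),*rel(s,*arc(th,th/2),cur=cur))
E
```

```text
17.3 [0.46996847 0.08752568 0.09243936] [0.46854974 0.08792651 0.08883121] [-2.93976644  2.64133571  5.39357198] 0.08995786513787188 58.73341262340546
0.76 [ 0.   -0.54 -0.48] [-0.015  0.    -0.   ]
0.72 [-0.   -1.09 -0.94] [-0.035  0.    -0.   ]
0.68 [-0.   -1.66 -1.38] [-0.055  0.    -0.   ]
0.64 [-0.   -2.25 -1.79] [-0.075  0.    -0.   ]
0.6 [ 0.   -2.85 -2.18] [-0.095  0.    -0.   ]
0.56 [-0.   -3.47 -2.54] [-0.115  0.    -0.   ]
0.52 [-0.   -4.1  -2.88] [-0.135  0.    -0.   ]
0.48 [ 0.   -4.75 -3.19] [-0.155  0.    -0.   ]
```

Emit:
send_rows([
  {"translation": [0,-0.54,-0.48],"delta_rot": [-0.015,0,0],"jaw": 0},
  {"translation": [0,-1.09,-0.94],"delta_rot": [-0.035,0,0],"jaw": 0},
  {"translation": [0,-1.66,-1.38],"delta_rot": [-0.055,0,0],"jaw": 0},
  {"translation": [0,-2.25,-1.79],"delta_rot": [-0.075,0,0],"jaw": 0},
  {"translation": [0,-2.85,-2.18],"delta_rot": [-0.095,0,0],"jaw": 0},
  {"translation": [0,-3.47,-2.54],"delta_rot": [-0.115,0,0],"jaw": 0},
  {"translation": [0,-4.1,-2.88],"delta_rot": [-0.135,0,0],"jaw": 0},
  {"translation": [0,-4.75,-3.19],"delta_rot": [-0.155,0,0],"jaw": 0},
])

```text
time: 18.1
tool_pos: [0.4689, 0.118, 0.1392]
tool_rot: [-0.117, 0.993, 0.01, 0.004]
contact_force: [4.4, -3.6, -1.8]
gripper_width: 0.091
grasp_force: 58.6
```

```bash
python3 - <<'E'
from h import *
from plant import *
s=state();print(s["time"],s["tool_pos"],arc(.48,.24,.004)[0],s["contact_force"],s["gripper_width"])
cur=arc(.48,.24,.004)
for th in np.arange(.44,.15,-.04): print(th.round(2),*rel(s,*arc(th,th/2,.004),cur=cur))
cur=arc(.16,.08,.004)
for th in [.13,.10,.07,.04,.02,0,-.01]: print(th,*rel(s,*arc(th,max(th/2,0),.004),cur=cur))
E
```

```text
18.1 [0.46889347 0.11800088 0.13915774] [0.4679338  0.11871944 0.13947102] [ 4.43500555 -3.60072237 -1.80465531] 0.0910479445820198
0.44 [ 0.   -0.61 -0.38] [-0.02  0.   -0.  ]
0.4 [-0.   -1.24 -0.74] [-0.04  0.   -0.  ]
0.36 [-0.   -1.88 -1.08] [-0.06  0.   -0.  ]
0.32 [-0.   -2.53 -1.39] [-0.08  0.    0.  ]
0.28 [-0.   -3.19 -1.67] [-0.1  0.  -0. ]
0.24 [ 0.   -3.87 -1.92] [-0.12  0.   -0.  ]
0.2 [-0.   -4.55 -2.15] [-0.14  0.   -0.  ]
0.16 [-0.   -5.25 -2.35] [-0.16  0.   -0.  ]
0.13 [ 0.   -0.5  -0.21] [-0.015  0.     0.   ]
0.1 [ 0.   -1.   -0.41] [-0.03  0.    0.  ]
0.07 [ 0.   -1.51 -0.59] [-0.045  0.    -0.   ]
0.04 [ 0.   -2.02 -0.76] [-0.06  0.   -0.  ]
0.02 [ 0.   -2.37 -0.86] [-0.07  0.    0.  ]
0 [-0.   -2.72 -0.96] [-0.08  0.    0.  ]
-0.01 [ 0.   -2.89 -1.01] [-0.08  0.    0.  ]
```

Emit:
send_rows([
  {"translation": [0,-0.61,-0.38],"delta_rot": [-0.02,0,0],"jaw": 0},
  {"translation": [0,-1.24,-0.74],"delta_rot": [-0.04,0,0],"jaw": 0},
  {"translation": [0,-1.88,-1.08],"delta_rot": [-0.06,0,0],"jaw": 0},
  {"translation": [0,-2.53,-1.39],"delta_rot": [-0.08,0,0],"jaw": 0},
  {"translation": [0,-3.19,-1.67],"delta_rot": [-0.1,0,0],"jaw": 0},
  {"translation": [0,-3.87,-1.92],"delta_rot": [-0.12,0,0],"jaw": 0},
  {"translation": [0,-4.55,-2.15],"delta_rot": [-0.14,0,0],"jaw": 0},
  {"translation": [0,-5.25,-2.35],"delta_rot": [-0.16,0,0],"jaw": 0},
])

```text
time: 18.9
tool_pos: [0.4675, 0.1629, 0.1754]
tool_rot: [-0.036, 0.999, 0.01, 0.004]
contact_force: [0.3, -7.3, 5.5]
gripper_width: 0.09
grasp_force: 58.7
```

Emit:
send_rows([
  {"translation": [0,-0.5,-0.21],"delta_rot": [-0.015,0,0],"jaw": 0},
  {"translation": [0,-1,-0.41],"delta_rot": [-0.03,0,0],"jaw": 0},
  {"translation": [0,-1.51,-0.59],"delta_rot": [-0.045,0,0],"jaw": 0},
  {"translation": [0,-2.02,-0.76],"delta_rot": [-0.06,0,0],"jaw": 0},
  {"translation": [0,-2.37,-0.86],"delta_rot": [-0.07,0,0],"jaw": 0},
  {"translation": [0,-2.6,-0.92],"delta_rot": [-0.08,0,0],"jaw": 0},
  {"translation": [0,-2.72,-0.96],"delta_rot": [-0.08,0,0],"jaw": 0},
  {"translation": [0,-2.72,-0.96],"delta_rot": [-0.08,0,0],"jaw": 0},
])

```text
time: 19.7
tool_pos: [0.4667, 0.1898, 0.1881]
tool_rot: [0.003, 1.0, 0.01, 0.004]
contact_force: [-2.9, -4.4, 10.0]
gripper_width: 0.092
grasp_force: 59.0
```

```bash
python3 - <<'E'
from h import *
from plant import *
s=state();print(s["time"],s["tool_pos"],arc(0,0,.004)[0],s["contact_force"],s["gripper_width"])
E
```

```text
19.7 [0.46672994 0.18983917 0.18812649] [0.4665 0.1904 0.1865] [-2.92199032 -4.39454261  9.9630134 ] 0.09244474917741229
```

Emit:
send_rows([
  {"translation": [0,-0.1,0],"delta_rot": [0,0,0],"jaw": 0},
  {"translation": [0,-0.2,0],"delta_rot": [0,0,0],"jaw": 0},
  {"translation": [0,-0.2,0],"delta_rot": [0,0,0],"jaw": 0},
  {"translation": [0,-0.1,0],"delta_rot": [0,0,0],"jaw": 2},
  {"translation": [0,0,0],"delta_rot": [0,0,0],"jaw": 4},
  {"translation": [0,0,0],"delta_rot": [0,0,0],"jaw": 4},
  {"translation": [0,0,0],"delta_rot": [0,0,0],"jaw": 4},
  {"translation": [0,0,0],"delta_rot": [0,0,0],"jaw": 4},
])

```text
time: 20.5
tool_pos: [0.4661, 0.1908, 0.1848]
tool_rot: [0.001, 1.0, 0.01, 0.003]
contact_force: [0.9, 0.1, -0.3]
gripper_width: 0.467
grasp_force: 0.0
```

Emit:
send_rows([
  {"translation": [0,0,-2],"delta_rot": [0,0,0],"jaw": 4},
  {"translation": [0,0,-4],"delta_rot": [0,0,0],"jaw": 4},
  {"translation": [0,0,-7],"delta_rot": [0,0,0],"jaw": 4},
  {"translation": [0,0,-10],"delta_rot": [0,0,0],"jaw": 4},
  {"translation": [0,3,-13],"delta_rot": [0,0,0],"jaw": 4},
  {"translation": [0,7,-14],"delta_rot": [0,0,0],"jaw": 4},
  {"translation": [0,12,-14],"delta_rot": [0,0,0],"jaw": 4},
  {"translation": [0,16,-14],"delta_rot": [0,0,0],"jaw": 4},
])

```text
time: 21.3
tool_pos: [0.4684, 0.0293, 0.3263]
tool_rot: [0.001, 1.0, 0.01, 0.004]
contact_force: [1.1, 0.4, -1.5]
gripper_width: 0.466
grasp_force: 0.0
```

```bash
python3 - <<'E'
from h import *
from plant import *
np.set_printoptions(precision=4,suppress=True)
s=state();print(s["time"],s["tool_pos"],s["contact_force"])
f=grab_frame("top");g=grab_frame("scene")
cv2.imwrite("pics/c4.png",np.hstack([f["pixels"][120:340,80:460],g["pixels"][120:340,190:540]]))
for q in(f,g):
  W=pts(q)[q["range_z"]>0]
  for lo,hi in((.44,.50),(.62,.66)):
    k=(W[:,0]>lo)&(W[:,0]<hi)&(W[:,1]>.17)&(W[:,1]<.21)&(W[:,2]>.17)&(W[:,2]<.205);print(k.sum(),np.median(W[k],0))
  k=(W[:,0]>.4)&(W[:,0]<.53)&(W[:,1]>.255)&(W[:,1]<.3)&(W[:,2]>.03)&(W[:,2]<.15);print('inside',k.sum(),np.percentile(W[k][:,2],[5,50,95]))
E
```

```text
21.3 [0.4684 0.0293 0.3263] [ 1.0633  0.4238 -1.5401]
137 [0.4685 0.1896 0.1936]
74 [0.6389 0.1945 0.1937]
inside 277 [0.103  0.1084 0.1122]
58 [0.4706 0.1902 0.1944]
53 [0.6415 0.1957 0.1949]
inside 160 [0.106  0.1095 0.1125]
```

View pics/c4.png

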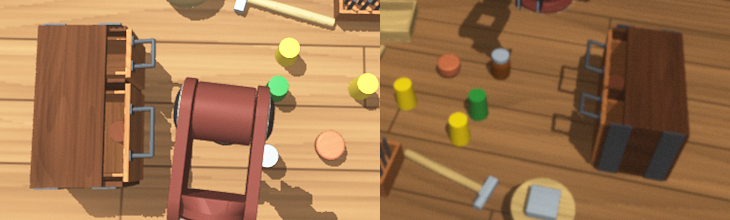

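The picture shows both bins flush, the beaker visible in the wide bin's gap at (115,132), and the bowl and jar standing where they were. The handle is back at its shut position, and the beaker's top is at z 0.109, so it is upright on the floor.

```bash
python3 -c "
from plant import *
print(job_done())"
```

```text
the job is handed in; nothing more can be done
None
```

The job is handed in: the beaker stands upright inside the wide bin, which is fully shut. The narrow bin stayed shut and the bowl and jar look undisturbed. It took about 21 s.

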